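# Open the degreaser bottle's push-and-turn safety cap

## Task

Open the white degreaser bottle clamped in the bracket on the bench: grip its orange safety cap, press it down against the spring, twist it anticlockwise (seen from above) about a fifth of a turn while keeping it pressed, and lift it off. Finish while still holding the cap in the gripper, right way up, straight above the open neck and a few centimetres clear of it (about 5 cm); do not put it down or let go. Leave the grease tin, the oil bottle and the tape measure where they stand.

Things in the scene. Friction and masses are not known exactly. Their poses are not given: they have to be found in the camera images.
- bottle: White square degreaser bottle with blue-striped label, clamped in a dark steel bracket fixed to the bench; place and heading vary. Origin: centre of the bracket's underside on the bench top; z up along the neck axis. Bracket plate 100 x 100 mm; body 74 x 74 mm up to 85 mm; shoulder slopes from 36 mm radius at 85 mm to 16 mm at 109 mm. A bayonet on the neck locks the cap's two inner lugs.
- neck (a point): Top of the neck, on its axis, 141 mm above the bottle's origin; flange radius 19 mm; axes as the bottle's. To free the cap: push it down at least 4 mm from locked (aim for 6 to 7, hard stop at 10) and, while down, turn it anticlockwise from above (+ about z). Turned 50 to 130 degrees from locked (aim for 75) it lifts straight off. Unpressed it turns only about 5 degrees. Clockwise is blocked.
- cap: Orange round ribbed cap with white arrows on its top, 49 mm outer diameter, 31 mm high, 28 to 56 g, locked on the neck. Origin: centre of its open underside; z points to its closed top, 31 mm above. Locked, its origin is on the neck axis 124 mm above the bottle's origin (top at 155 mm) and its x axis lies along the bottle's x axis. About 2 mm sideways play. Its ceiling rests on the seal.
- seal (a joint): Grey spring-loaded plug (23 mm diameter) in the neck, pushing the cap up. 0 m = fully up (cap locked or off; plug top 151.5 mm above the bottle's origin), grows as it is pressed down, at most 0.010 m. About 4 N to start, 8.5 N at 6 mm, 11 N at 10 mm; springs back when released.
- grease_tin: Round grease tin with a grey lid, 69 mm diameter, 54 mm high, loose; origin at the centre of its underside. Leave alone.
- oil_bottle: Green oil bottle with a red spout, 44 x 58 mm, 155 mm high, loose; origin at the centre of its underside. Leave alone.
- tape_measure: Yellow pocket tape measure, 32 x 74 x 58 mm, loose; origin at the centre of its underside. Leave alone.
Mind the look-alikes: they are no part of the job. Of the things that look like the bottle, take the one that is farthest from the robot's base at the start. Leave any black look-alike of the cap alone.

How it is judged:
On the way, in this order (a step that is already met when the one before it is completed fails the run):
1. the cap, still at its locked heading, is pressed down at least 3.5 mm against the spring (value of joint seal above 0.0035 m and angle between the x axis of cap and the x axis of bottle, either way round below 0.35 rad and contact force between the fingers and cap above 0.5 N), for 0.05 s.
2. the cap, still down on the neck, is turned at least 40 degrees from its locked heading (angle between the x axis of cap and the x axis of bottle, either way round above 0.7 rad and z of cap in the frame of bottle below 0.13 m and horizontal distance between cap and bottle below 0.008 m).
At the end, for the whole second after the job is handed in: The cap is held still in the fingers (under 0.03 m/s), touching nothing of the bottle, upright within 0.3 rad, its axis within 30 mm of the neck axis and its underside 172 to 300 mm above the bottle's origin (about 20 to 150 mm clear of the top of the seal), with the seal sprung back up (z of cap in the frame of bottle between 0.172 and 0.3 m and horizontal distance between cap and bottle below 0.03 m and angle between cap's own z axis and vertical below 0.3 rad and contact force between the fingers and cap above 0.5 N and contact force between cap and bottle below 0.1 N and linear speed of cap below 0.03 m/s and value of joint seal below 0.0015 m); the arm keeps its last pose, push and grip.
It fails at once if the grease tin is moved more than 30 mm or tipped (distance of grease_tin from where it was at the start of the episode above 0.03 m or angle between grease_tin's own z axis and vertical above 0.5 rad).
It fails at once if the oil bottle is moved more than 30 mm or tipped (distance of oil_bottle from where it was at the start of the episode above 0.03 m or angle between oil_bottle's own z axis and vertical above 0.5 rad).
It fails at once if the tape measure is moved more than 30 mm or tipped (distance of tape_measure from where it was at the start of the episode above 0.03 m or angle between tape_measure's own z axis and vertical above 0.5 rad).
It also fails if it takes over 32 s, if anything falls off the work surface, if the arm or the gripper's body presses on something with over 40 N, if the wrist force passes 120 N, or if a joint passes its speed limit or range.

## Robot

A 6-joint arm with a two-finger parallel gripper is mounted at the origin on a cart in front of the work surface, level with it; the furniture and walls round the work are solid. World frame = base frame: x ahead of the robot, y to its left, z up, the work surface at z = 0. Lengths are in m, angles in rad, forces in N, time in s.
With the tool pointing down it reaches from about 0.375 to 0.975 m from the base axis. Payload 3.8 kg.
Tool frame: the origin (TCP) lies between the finger pads; the fingertips stand 14 mm ahead of it and the grasp point (between the pads) lies 5 mm behind it; z points along the fingers, y is the direction in which the jaws open and shut (so a half turn about z gives the same grasp; the last joint's range is limited). The gripper opens to 85 mm and grips with 20 to 120 N. Pads are 22 mm wide; open, the fingers measure 114 mm over their backs; the gripper's body (76 mm by 85 mm) begins 54 mm behind the grasp point. The pads swing forward as they close: fully open they stand 13 mm farther back than shut.
Start: joints at [-1.366, 0.264, 1.604, -0, 1.274, -0.037], TCP at [0.162, -0.655, 0.245] pointing down, gripper open.
Joint ranges: [-2.63, 2.63], [-0.94, 2.18], [0.31, 2.57], [-1.31, 4.45], [0, 2.66], [-2.55, 2.55]. Speed limits (rad/s): [2.57, 2.57, 3.14, 3.14, 3.14, 3.14].

## Interface

Orientations are given as [roll, pitch, yaw] about the fixed x, y, z axes, in that order (R = Rz(yaw) Ry(pitch) Rx(roll)).
In Python, from cell import r, get_image, camera_model gives the robot as it stands.
- The arm moves only by the shell command python3 -m pendant 'ROWS' [OPENING]. ROWS is a JSON object of lists of equal length, an entry for each row: "travel": the shift along the tool's x, y, z in mm, a list of three; "roll": the turn about the tool's z in degrees. A call has 1 to 10 rows; each row is the pose to reach, as a shift and turn from the pose commanded when the call began, along the tool's axes at that moment; what a row does not reach only later rows make up. A row lasts 1/8 s, in which the tool goes at most 62.5 mm and 10.7 degrees, less where a joint would pass 70% of its speed; a pose out of reach is approached as far as the arm can. A call with a gripper value outside its range is refused whole. OPENING is the finger opening in mm, from 0 to 85.4, set as the call begins (- or left out, the last holds). The fingers move at their own pace and stop on an object; the grip force is fixed at half the most. Time passes only in rows, so rows that repeat a pose let the fingers close. It gives the time, the measured TCP pose, the force and the opening at its end, in the units of the state.
- r.get_obs(): the state, without advancing time (a new reading comes with each control period).
- get_image(name): name is "side" or "top"; returns (picture, depth): 480x640x3 uint8, red, green, blue; 480x640 float32, m along the optical axis (not along the pixel's ray), 0 where there is no reading.
- camera_model(name): a dict with "fx", "fy", "cx", "cy" (pixels), "T" (4x4, takes a point from camera to world coordinates). Camera axes: x right, y up, looking along -z (the intrinsics and any distortion apply to the point x, -y, -z); pixel columns grow to the right and rows downward; lengths in m; the calibration is good to about 2 mm. A picture is of the moment at which its call begins. camera_model takes no time and is no camera call.
- r.close_job(): hands the job in, once; it reports no verdict.
The state is a dict: "time_s": time; "joint_positions": joint angles; "joint_velocities": joint speeds; "joint_torque": joint torques, N m; "eef_pos": TCP position; "tool_rot": TCP orientation; "contact_force": force on the tool from outside, world axes, zero at the start; "ft_torque": the same for the moment, N m; "finger_gap": finger opening in m.
Only numpy, scipy, OpenCV 4.12 (cv2) and the standard library are available. Lean on these libraries where they do the work, as an engineer would, in place of code of your own. Each camera call takes 0.05 s, during which the arm holds its last target. There are 200 camera calls.

## Working session

There is one attempt and no reset: what is moved stays moved. The work goes in short steps, Python scripts to look and compute and a shell command to move; the robot and the scene stay as the last step left them, time stands still between calls to the robot, and variables do not carry over. Pictures are saved under pics/ and viewed, about 8 in all and at most 12, crops included, and the job is handed in when it is done.

```bash
mkdir -p pics; cat > h.py <<'E'
import numpy as np, cv2
from cell import r,get_image,camera_model
def world(name,d):
    m=camera_model(name);v,u=np.mgrid[:480,:640]
    P=np.stack([(u-m['cx'])/m['fx']*d,-(v-m['cy'])/m['fy']*d,-d,np.ones_like(d)],-1)
    return (P@np.array(m['T']).T)[...,:3]
E
python3 - <<'E'
from h import *
o=r.get_obs();print(o)
for n in('top','side'):
    p,d=get_image(n);cv2.imwrite(f'pics/{n}0.png',p[...,::-1]);np.savez(f'{n}0.npz',p=p,d=d);m=camera_model(n);print(n,m)
E
```

```text
{'time_s': 0.0, 'joint_positions': array([-1.36590101e+00,  2.64776371e-01,  1.60540007e+00,  7.67990014e-06,
        1.27367967e+00, -3.69050096e-02]), 'joint_velocities': array([-0.00074123,  0.00179525, -0.00019978,  0.00021284,  0.0005191 ,
       -0.00107644]), 'joint_torque': array([-9.43124105e-04, -5.15118134e+01, -3.67311215e+01, -1.78331743e-04,
        1.29240294e-02, -1.74841500e-05]), 'eef_pos': array([ 0.16148295, -0.65467213,  0.24393226]), 'tool_rot': array([-3.13933101e+00, -9.08471759e-05,  2.41797969e-01]), 'contact_force': array([-1.2586438 , -0.00455019, -0.3106327 ]), 'ft_torque': array([ 0.02686976, -0.04812177, -0.01506252]), 'finger_gap': 0.08544004933427758}
top {'fx': 542.5396991139678, 'fy': 542.5396991139678, 'cx': 316.86178719699177, 'cy': 244.2946869367435, 'T': array([[ 0.02452738,  0.99751072, -0.0661118 ,  0.44509514],
       [-0.99969028,  0.02419476, -0.0058273 , -0.03795065],
       [-0.00421323,  0.06623425,  0.99779521,  1.30751102],
       [ 0.        ,  0.        ,  0.        ,  1.        ]])}
side {'fx': 552.4030283623897, 'fy': 552.4030283623897, 'cx': 319.1792014380389, 'cy': 243.68912432234416, 'T': array([[-0.86093957,  0.30877573, -0.40427788,  0.05484314],
       [-0.50867638, -0.51378978,  0.69084615,  0.75091737],
       [ 0.00560268,  0.80042339,  0.59940887,  0.83187149],
       [ 0.        ,  0.        ,  0.        ,  1.        ]])}
```

View pics/top0.png

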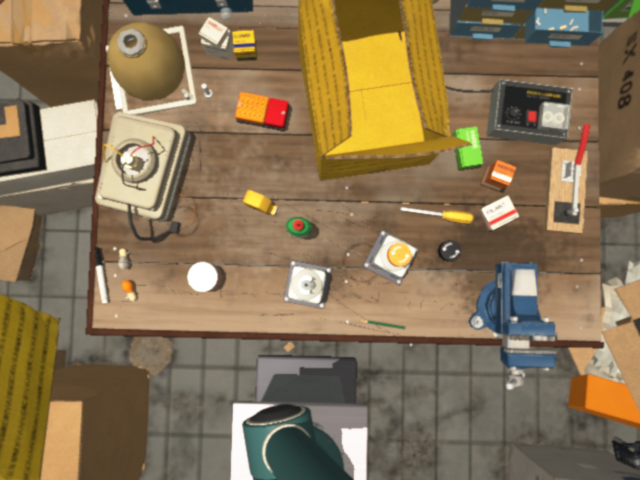

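View pics/side0.png

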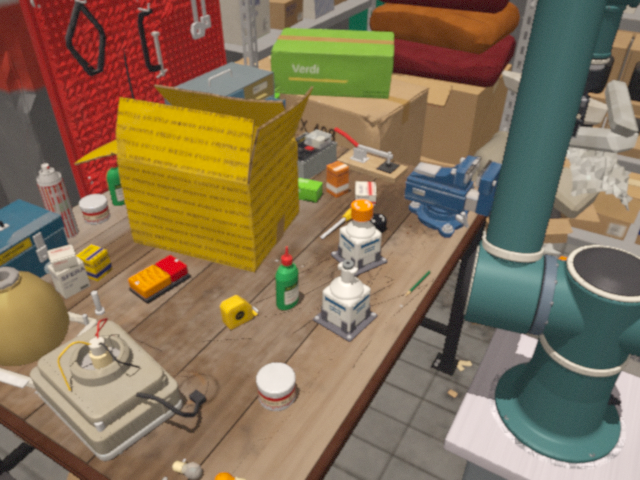

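The top view shows two candidates for the bottle: one with an orange cap at (398,254) and a capless white one at (308,284), nearer the base. The look-alike cap is the black one at (449,250). The grease tin is at (203,277), the oil bottle at (299,227) and the tape measure at (260,202). I'll take the orange-capped bottle and measure it, with one close crop to check.

```bash
python3 - <<'E'
from h import *
for n,box in(('top',(365,225,430,290)),('side',(325,190,395,280))):
    z=np.load(n+'0.npz');p,d=z['p'],z['d'];W=world(n,d)
    hsv=cv2.cvtColor(p,cv2.COLOR_RGB2HSV)
    M=np.zeros((480,640),bool);x0,y0,x1,y1=box;M[y0:y1,x0:x1]=1
    H=W[...,2]
    om=M&(hsv[...,0]>5)&(hsv[...,0]<28)&(hsv[...,1]>130)&(hsv[...,2]>110)&(H>.115)
    q=W[om];print(n,om.sum(),'z pct',np.percentile(q[:,2],[5,50,95]))
    top=om&(H>.148);q=W[top]
    c=cv2.minEnclosingCircle(q[:,:2].astype(np.float32)*1000);print('top',len(q),q.mean(0),np.median(q,0),c)
    # bracket plate & body
    b=M&(H>.004)&(H<.03);print('plate',b.sum(),cv2.minAreaRect((W[b][:,:2]*1000).astype(np.float32)))
    b=M&(H>.012)&(H<.2);print('bodyabove',b.sum(),cv2.minAreaRect((W[b][:,:2]*1000).astype(np.float32)))
    if n=='top':
        # rays of orange-mask contour onto z=.155
        m=camera_model(n);T=np.array(m['T'])
        for nm,mask,zz in(('cap',om,.155),):
            ct=max(cv2.findContours(mask.astype(np.uint8),0,2)[0],key=cv2.contourArea)[:,0].astype(float)
            dr=np.c_[(ct[:,0]-m['cx'])/m['fx'],-(ct[:,1]-m['cy'])/m['fy'],-np.ones(len(ct))]@T[:3,:3].T
            P=T[:3,3]+dr*((zz-T[2,3])/dr[:,2])[:,None];print(nm,cv2.minEnclosingCircle((P[:,:2]*1000).astype(np.float32)))
t=cv2.imread('pics/top0.png')[220:300,260:480];t=cv2.resize(t,None,fx=3.6,fy=3.6,interpolation=2)
s=cv2.imread('pics/side0.png')[190:280,310:410];s=cv2.resize(s,(300,270),interpolation=2)
o=np.zeros((600,800,3),np.uint8);o[:288,:792]=t[:288,:792];o[300:570,:300]=s;cv2.imwrite('pics/crop1.png',o)
E
```

```text
top 321 z pct [0.15204791 0.15601076 0.15988196]
top 319 [ 0.50331066 -0.2051691   0.1596609 ] [ 0.50276118 -0.20592761  0.15601962] ((476.3778076171875, -133.6576385498047), 100.68988037109375)
plate 693 ((505.77294921875, -223.52874755859375), (153.8196563720703, 155.1151885986328), 1.3554391860961914)
bodyabove 1240 ((503.6213073730469, -204.44146728515625), (94.56883239746094, 95.35016632080078), 64.57209777832031)
cap ((503.7671813964844, -206.1739044189453), 24.4488525390625)
side 412 z pct [0.12734345 0.14994481 0.15663843]
top 224 [ 0.49559674 -0.18889247  0.16313485] [ 0.50151078 -0.20030405  0.15449343] ((283.9156799316406, 260.50787353515625), 541.2723999023438)
plate 927 ((562.157958984375, -302.4168395996094), (156.8551483154297, 381.79962158203125), 27.771949768066406)
bodyabove 2810 ((516.6732177734375, -240.12643432617188), (140.6500701904297, 522.2703247070312), 30.155254364013672)
```

View pics/crop1.png

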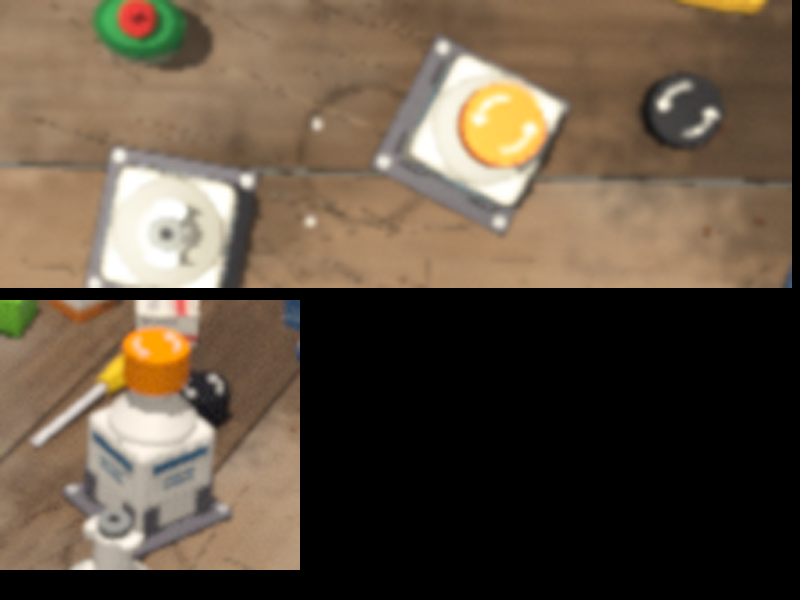

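The crop confirms it: the orange cap with white arrows sits on the farther bottle. The fitted top circle is centred at (0.503, -0.206) with radius 24.4 mm (24.5 expected) and z = 0.156 (0.155 expected). Next I'll check the obstacle height along the route and work out the shift.

```bash
cat >> h.py <<'E'
from scipy.spatial.transform import Rotation as R
def shift(target):
    o=r.get_obs();M=R.from_euler('xyz',o['tool_rot']).as_matrix()
    print('t',o['time_s'],'pos',o['eef_pos'].round(4),'rot',o['tool_rot'].round(3),'F',o['contact_force'].round(2),'gap',round(o['finger_gap'],4),'q',o['joint_positions'].round(2))
    print('tool shift mm',((np.array(target)-o['eef_pos'])@M*1000).round(1))
E
python3 - <<'E'
from h import *
W=world('top',np.load('top0.npz')['d'])
print('vise max z',np.nanmax(W[262:345,470:558,2]),np.percentile(W[262:345,470:558,2],98))
q=W[340:390,500:555];print(q[...,2].max())
shift([.503,-.206,.245])
E
```

```text
vise max z 1.3075110207027623 0.1795650670852418
1.3075110207027623
t 0.1 pos [ 0.1615 -0.6548  0.2441] rot [-3.14  -0.     0.242] F [-0.27  0.15 -0.17] gap 0.0856 q [-1.37  0.26  1.61 -0.    1.27 -0.04]
tool shift mm [ 4.390e+02 -3.539e+02 -2.000e-01]
```

```bash
python3 -m pendant '{"travel":[[15,-12,-10],[45,-36,-25],[85,-69,-30],[130,-105,-30],[175,-141,-30],[220,-177,-30],[265,-214,-30],[310,-250,-30],[350,-282,-30],[380,-306,-30]],"roll":[0,0,0,0,0,0,0,0,0,0]}' 85
python3 - <<'E'
from h import *
shift([.503,-.206,.245])
E
```

```text
time_s: 1.35
eef_pos: [0.4583, -0.2642, 0.2761]
tool_rot: [3.141, -0.001, 0.244]
contact_force: [1.0, 0.5, -0.1]
finger_gap: 0.0852
t 1.35 pos [ 0.4583 -0.2642  0.2761] rot [ 3.141e+00 -1.000e-03  2.440e-01] F [ 0.98  0.5  -0.15] gap 0.0852 q [-0.57 -0.03  1.88  0.    1.3   0.76]
tool shift mm [ 57.4 -45.7  31.1]
```

```bash
python3 -m pendant '{"travel":[[25,-20,5],[45,-36,20],[55,-44,35],[57,-46,40],[57,-46,40],[57,-46,40]],"roll":[0,0,0,0,0,0]}'
python3 - <<'E'
from h import *
shift([.503,-.206,.139])
o=[]
for n,(x0,y0) in(('top',(340,200)),('side',(290,120))):
    p,d=get_image(n);np.savez(n+'1.npz',p=p,d=d);o.append(cv2.resize(p[y0:y0+150,x0:x0+130,::-1],(390,450)))
    W=world(n,d);hsv=cv2.cvtColor(p,cv2.COLOR_RGB2HSV);H=W[...,2]
    M=np.zeros((480,640),bool);M[180:290,325:430]=1
    om=M&(hsv[...,0]>5)&(hsv[...,0]<28)&(hsv[...,1]>130)&(hsv[...,2]>110)&(H>.115)&(H<.2)
    print(n,om.sum())
cv2.imwrite('pics/near.png',np.hstack(o))
# side view: top-face rim of start picture -> columns extremes of cap onto known heights
z=np.load('side0.npz');p,d=z['p'],z['d'];W=world('side',d);hsv=cv2.cvtColor(p,cv2.COLOR_RGB2HSV)
M=np.zeros((480,640),bool);M[190:245,335:385]=1
om=M&(hsv[...,0]>5)&(hsv[...,0]<28)&(hsv[...,1]>130)&(abs(W[...,2]-.155)<.004)&(abs(W[...,0]-.5)<.05)&(abs(W[...,1]+.2)<.05)
q=(W[om][:,:2]*1000).astype(np.float32);print('side top-face circle',len(q),cv2.minEnclosingCircle(q),q.mean(0))
E
```

```text
time_s: 2.1
eef_pos: [0.5015, -0.2098, 0.2358]
tool_rot: [3.141, -0.0, 0.241]
contact_force: [-0.2, -0.6, -0.0]
finger_gap: 0.0849
t 2.1 pos [ 0.5015 -0.2098  0.2358] rot [ 3.141 -0.     0.241] F [-0.17 -0.61 -0.03] gap 0.0849 q [-0.44  0.02  1.9  -0.    1.22  0.89]
tool shift mm [ 2.3 -3.4 96.8]
top 6
side 404
side top-face circle 191 ((503.81207275390625, -205.56541442871094), 26.00881004333496) [ 501.99954 -203.35963]
```

View pics/near.png

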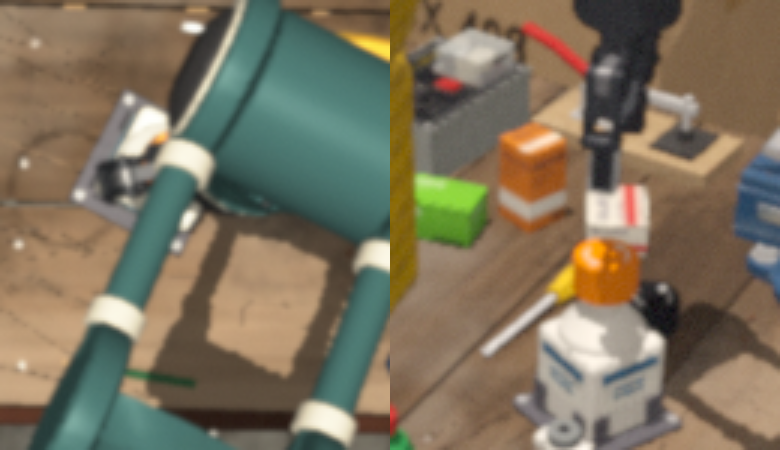

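The near picture shows the open gripper above the orange cap, at about (600,270) in the right-hand half, with the jaw side clear. The side-view circle at (0.504, -0.2056) agrees with the top view, so I'll descend.

```bash
python3 -m pendant '{"travel":[[2,-3,10],[3,-4,25],[3,-4,42],[3,-4,58],[3,-4,72],[3,-4,84],[3,-4,92],[3,-4,96],[3,-4,97],[3,-4,97]],"roll":[0,0,0,0,0,0,0,0,0,0]}'
python3 - <<'E'
from h import *
shift([.5035,-.206,.139])
E
```

```text
time_s: 3.45
eef_pos: [0.5039, -0.2045, 0.1387]
tool_rot: [3.141, -0.001, 0.242]
contact_force: [0.1, 0.1, 1.0]
finger_gap: 0.0849
t 3.45 pos [ 0.5039 -0.2045  0.1387] rot [ 3.141e+00 -1.000e-03  2.420e-01] F [0.11 0.11 1.03] gap 0.0849 q [-0.43  0.11  1.99 -0.    1.04  0.9 ]
tool shift mm [-0.8  1.4 -0.3]
```

```bash
python3 -m pendant '{"travel":[[-0.5,1,0],[-0.5,1,0],[-0.5,1,0],[-0.5,1,0],[-0.5,1,0],[-0.5,1,0],[-0.5,1,0],[-0.5,1,0]],"roll":[0,0,0,0,0,0,0,0]}' 35
python3 - <<'E'
from h import *
shift([.5035,-.206,.139])
E
```

```text
time_s: 4.45
eef_pos: [0.5038, -0.2062, 0.1389]
tool_rot: [3.14, -0.001, 0.242]
contact_force: [-2.3, -4.4, 5.0]
finger_gap: 0.0478
t 4.45 pos [ 0.5038 -0.2062  0.1389] rot [ 3.14e+00 -1.00e-03  2.42e-01] F [-2.28 -4.37  5.01] gap 0.0478 q [-0.43  0.11  1.99 -0.    1.04  0.9 ]
tool shift mm [-0.2 -0.2 -0.1]
```

Gripped at 47.8 mm. Now the press.

```bash
python3 -m pendant '{"travel":[[0,0,1.5],[0,0,3],[0,0,4.5],[0,0,6],[0,0,7],[0,0,7],[0,0,7]],"roll":[0,0,0,0,0,0,0]}'
python3 - <<'E'
from h import *
shift([.5035,-.206,.132])
p,d=get_image('side');cv2.imwrite('pics/press.png',cv2.resize(p[150:280,290:420,::-1],None,fx=4,fy=4))
E
```

```text
time_s: 5.32
eef_pos: [0.5037, -0.2061, 0.1324]
tool_rot: [3.14, -0.001, 0.242]
contact_force: [-3.3, -3.4, 8.1]
finger_gap: 0.0479
t 5.325 pos [ 0.5037 -0.2061  0.1324] rot [ 3.14e+00 -1.00e-03  2.42e-01] F [-3.31 -3.43  8.07] gap 0.0479 q [-0.43  0.12  2.   -0.    1.03  0.9 ]
tool shift mm [-0.2 -0.2  0.4]
```

View pics/press.png

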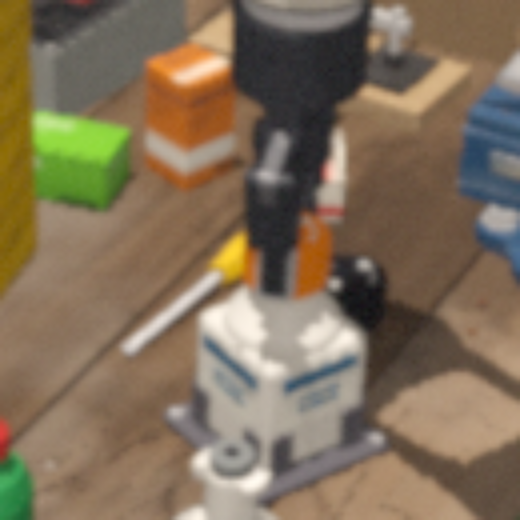

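The picture shows the fingers round the cap, which sits visibly lower on the neck. The 8.1 N reading matches about 6 mm on the spring. Twisting anticlockwise, which is negative roll because tool z points down.

```bash
python3 -m pendant '{"travel":[[0,0,0.5],[0,0,0.5],[0,0,0.5],[0,0,0.5],[0,0,0.5],[0,0,0.5],[0,0,0.5],[0,0,0.5],[0,0,0.5],[0,0,0.5]],"roll":[-4,-12,-21,-30,-39,-48,-57,-66,-73,-76]}'
python3 -m pendant '{"travel":[[0,0,0],[0,0,0]],"roll":[0,0]}'
python3 - <<'E'
from h import *
shift([.5035,-.206,.132]);print(r.get_obs()['ft_torque'])
E
```

```text
time_s: 6.62
eef_pos: [0.5046, -0.2052, 0.1321]
tool_rot: [3.139, -0.0, 1.57]
contact_force: [-0.8, -0.3, 8.1]
finger_gap: 0.0484
time_s: 6.88
eef_pos: [0.5046, -0.2052, 0.1321]
tool_rot: [3.139, -0.0, 1.568]
contact_force: [-1.0, -0.4, 8.2]
finger_gap: 0.0478
t 6.875 pos [ 0.5046 -0.2052  0.1321] rot [ 3.139 -0.     1.568] F [-1.03 -0.42  8.16] gap 0.0478 q [-0.43  0.12  2.    0.    1.02 -0.43]
tool shift mm [-0.8 -1.1  0.1]
[-0.07473547  0.01200309  0.00706382]
```

```bash
python3 -m pendant '{"travel":[[0,0,-2],[0,0,-4],[0,0,-7],[0,0,-9],[0,0,-11],[0,0,-13]],"roll":[0,0,0,0,0,0]}'
```

```text
time_s: 7.62
eef_pos: [0.5031, -0.2057, 0.1429]
tool_rot: [-3.141, 0.0, 1.568]
contact_force: [3.4, -3.5, -2.3]
finger_gap: 0.0479
```

Only 2 N of downward drag at 4 mm above the locked height, so the cap isn't held by the lugs. Continuing the lift.

```bash
python3 -m pendant '{"travel":[[0,0,-3],[0,0,-8],[0,0,-14],[0,0,-21],[0,0,-28],[0,0,-36],[0,0,-44],[0,0,-52],[0,0,-59],[0,0,-62]],"roll":[0,0,0,0,0,0,0,0,0,0]}'
python3 -m pendant '{"travel":[[0,0,0],[0,0,0],[0,0,0]],"roll":[0,0,0]}'
python3 - <<'E'
from h import *
shift([.5035,-.206,.2])
p,d=get_image('side');cv2.imwrite('pics/lift.png',cv2.resize(p[130:280,290:420,::-1],None,fx=4,fy=4))
W=world('side',d);hsv=cv2.cvtColor(p,cv2.COLOR_RGB2HSV)
om=(hsv[...,0]>5)&(hsv[...,0]<28)&(hsv[...,1]>150)&(abs(W[...,0]-.5)<.05)&(abs(W[...,1]+.2)<.05)&(W[...,2]>.1)
q=W[om];print(len(q),np.percentile(q,[2,50,98],axis=0))
E
```

```text
time_s: 8.88
eef_pos: [0.5036, -0.2056, 0.2065]
tool_rot: [3.141, 0.0, 1.568]
contact_force: [-0.3, -0.3, 0.2]
finger_gap: 0.0478
time_s: 9.25
eef_pos: [0.5031, -0.2054, 0.2054]
tool_rot: [-3.141, -0.0, 1.568]
contact_force: [1.0, -0.0, 0.3]
finger_gap: 0.0479
t 9.25 pos [ 0.5031 -0.2054  0.2054] rot [-3.141 -0.     1.568] F [ 1.04 -0.02  0.31] gap 0.0479 q [-0.43  0.05  1.93  0.    1.17 -0.43]
tool shift mm [-0.6  0.4  5.4]
377 [[ 0.48037353 -0.22216129  0.19251347]
 [ 0.49980209 -0.18820686  0.21661544]
 [ 0.52591222 -0.1781993   0.22300871]]
```

View pics/lift.png

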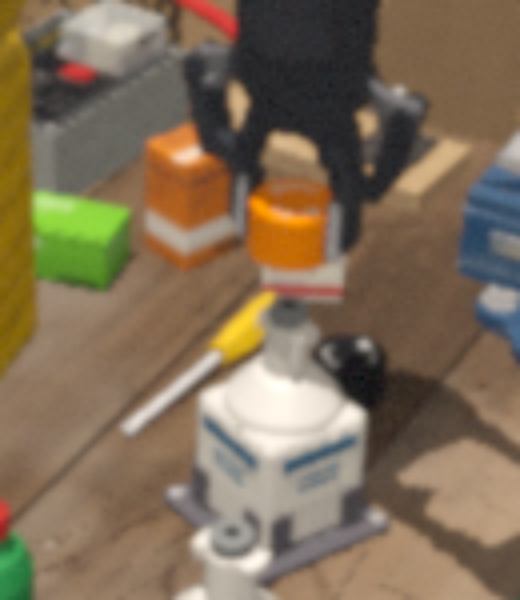

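The cap is off, upright in the fingers, with the open neck and the raised grey plug below it. Its underside is at about 0.191 m, and the offset from the neck axis is about 1 mm. Handing in.

```bash
python3 -c "
from h import *
r.close_job();shift([.5035,-.206,.205])"
```

```text
the job is handed in; nothing more can be done
the job is handed in; nothing more can be done
```

The cap is off and the job is handed in, at about 9.3 s of the 32 s allowed. No verdict is reported.

**What I did:** I chose the orange-capped bottle farther from the base, at (0.504, -0.206), and gripped its cap. I pressed it about 6.5–7 mm, which read 8.1 N. I turned it 76° anticlockwise while pressed, then lifted it straight up.

**Last checks:**
- **Hold:** the side picture shows the cap upright in the fingers above the open neck, with the plug sprung back up. The fingers were at a 47.9 mm opening and the wrist force was about 1 N.
- **Position:** the cap's underside is about 191 mm above the bench, roughly 50 mm clear of the neck top. Its axis is within about 1 mm of the neck axis, judged from the tool position.
- **Other objects:** I never went near the grease tin, oil bottle or tape measure, but I did not measure them again at the end.

**Not checked directly:** I inferred the seal travel and the cap's turn from the force, the tool pose and the cap coming free. There was about 2 N of brief drag at the start of the lift, which had gone by the end.

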